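Pointing check before switching on the microscope lamp

TASK

Do the pointing check before a microscope session, picking nothing up: from above, point down at the cap of the shortest of the four vials with the fingertips about two centimetres over it, stay there at least two seconds, then point in the same way at the middle of the larger of the two open glass dishes for at least two seconds. After that, push the toggle lever of the lamp switch all the way over to its far side and draw clear. Touch none of the vials, dishes or other loose things on the bench, leave them all where they stand, and do not bring the fingertips close over the middle of any other vial or of the smaller dish.

Things in the scene. Friction and masses are not known exactly. Their poses are not given: they have to be found in the camera images.
- vial_short: Screw-cap sample vial of clear glass with a white cap, upright on the mat, diameter 27 mm, 38 mm tall to the top of the cap: the shortest of the four. Origin: centre of its underside, z up.
- vial_mid1: Screw-cap sample vial of clear glass with a white cap, upright on the mat, diameter 27 mm, 52 mm tall to the top of the cap. Origin: centre of its underside, z up.
- vial_mid2: Screw-cap sample vial of clear glass with a white cap, upright on the mat, diameter 27 mm, 52 mm tall to the top of the cap. Origin: centre of its underside, z up.
- vial_tall: Screw-cap sample vial of clear glass with a white cap, upright on the mat, diameter 27 mm, 66 mm tall to the top of the cap: the tallest. Origin: centre of its underside, z up.
- mat: Flat grey mat 180 x 180 mm, 3 mm thick, fixed to the bench; the four vials stand on it, about 90 mm apart in a square. Origin: centre of its underside. (Fixed equipment not listed, among it a microscope 0.4 m high at the far left, stands along the bench's edges, all of it more than 0.7 m from the robot's base axis.)
- dish_large: Open round glass dish, the larger, outside diameter 90 mm, 18 mm tall, wall and floor 3 mm. Origin: centre of its underside, z up. It stands on the bench; point at the centre of its mouth.
- dish_small: Open round glass dish, the smaller, outside diameter 56 mm, 18 mm tall, wall and floor 3 mm. Origin: centre of its underside, z up.
- lamp_base: Lamp switch: grey block 70 (x) x 50 (y) x 25 (z) mm fixed to the bench, with a toggle lever on top. Origin: centre of its underside; the lever pivots about the block's y axis 22 mm above the origin and is pushed towards the block's +x, its far side as seen from the robot (x axis within 30 degrees of straight ahead).
- lamp (a joint): Lever angle in rad: 0 = leaning 29 degrees to the block's -x (towards the robot, off), 1.0 = leaning 29 degrees to +x (fully over, on; end stop). Starts between 0 and 0.25. It stays where it is left; friction only, about 1 N at the ball moves it.
- lamp_tip (a point): Centre of the black ball (diameter 26 mm) at the lever's end, 60 mm from the pivot, on a steel rod 10 mm thick; 75 mm above the bench at either end of its swing, 82 mm in the middle.
- tape: Blue tape dispenser, 150 x 60 mm, 93 mm high, beyond the vials and dishes. Origin: centre of its underside.
- wash_bottle: White wash bottle, diameter 66 mm, 208 mm high with its spout. Origin: centre of its underside.
- slide_box: Clear plastic box 90 x 130 x 35 mm. Origin: centre of its underside.
- marker: Marker pen lying on the bench on the robot's side, 135 mm long along its x axis, diameter 17 mm. Origin: on the bench under its middle.
Things that resemble listed ones, but are neither listed nor needed, are in the scene too. What is shaped like the vial_mid1 but blue or orange is not meant.

How it is judged:
By the outcome, as a careful person would: the job done as asked, in the order asked, and still so for the second after the job is handed in, with the robot touching nothing.
It also fails if it takes over 53 s, if anything falls off the work surface, if the arm or the gripper's body presses on something with over 40 N, if the wrist force passes 120 N, or if a joint passes its speed limit or range.

ROBOT

A 6-joint arm with a two-finger parallel gripper is mounted at the origin on the work surface. World frame = base frame: x ahead of the robot, y to its left, z up, the work surface at z = 0. Lengths are in m, angles in rad, forces in N, time in s.
With the tool pointing down it reaches from about 0.15 to 0.775 m from the base axis. Payload 6.1 kg.
Tool frame: the origin (TCP) lies between the finger pads, 19 mm behind the fingertips; this is the grasp point; z points along the fingers, y is the line along which they close (so a half turn about z gives the same grasp; the last joint's range is limited). The gripper opens to 85 mm and grips with 20 to 120 N. Pads are 22 mm wide; open, the fingers measure 114 mm over their backs; the gripper's body (76 mm by 85 mm) begins 54 mm behind the grasp point. The pads swing forward as they close: fully open they stand 13 mm farther back than shut.
Start: joints at [-1.127, 0.126, -0.04, 1.405, 0, 1.571], TCP at [0.225, -0.474, 0.25] pointing down, gripper open.
Joint ranges: [-2.72, 2.72], [-0.95, 1.95], [-1.27, 1.35], [-1.78, 2.02], [-1.46, 1.47], [-3.14, 3.14]. Speed limits (rad/s): [2.39, 2.39, 3.01, 3.14, 3.14, 3.14].

INTERFACE

Orientations are given as a unit quaternion [x, y, z, w].
In Python, from station import env gives the robot as it stands.
- The arm moves only by the tool step_arm, never from a script. Its argument "commands" is text: rows parted by semicolons, each of 4 numbers parted by spaces: the shift along the world's x, y, z in m, then the turn about the world's z in degrees. A call has 1 to 5 rows; each row is the pose to reach, as a shift and turn from the pose commanded when the call began; what a row does not reach only later rows make up. A row lasts 1/10 s, in which the tool goes at most 50 mm and 8.59 degrees, less where a joint would pass 70% of its speed; a pose out of reach is approached as far as the arm can. A call with a gripper value outside its range is refused whole. "jaw" is the opening, from -1 (shut) to 1 (fully open), set as the call begins (left out, the last holds). The fingers move at their own pace and stop on an object; "squeeze" is the grip in N (left out, the last holds). Time passes only in rows, so rows that repeat a pose let the fingers close. It gives the time, the measured TCP pose, the force, the opening and the grip force at its end, in the units of the state.
- env.read_state(): the state, without advancing time (a new reading comes with each control period).
- env.grab_frame(name): name is "scene" or "top"; returns the picture (384x512x3 uint8, red, green, blue); there is no depth.
- env.camera_info(name): a dict with "mtx" (3x3 intrinsics, pixels), "eye" and "orientation" of the camera in the world. Camera axes: x right, y down, z forward; pixel columns grow to the right and rows downward; lengths in m; the calibration is good to about 2 mm. A picture is of the moment at which its call begins. camera_info takes no time and is no camera call.
- env.close_job(): hands the job in; it is judged then, once.
The state is a dict: "clock": time; "qpos": joint angles; "qvel": joint speeds; "joint_efforts": joint torques, N m; "tool_pos": TCP position; "tcp_rot": TCP orientation; "contact_force": force on the tool from outside, world axes, zero at the start; "moment": the same for the moment, N m; "gripper_width": finger opening in m; "gripper_force": force on a finger pad.
Only numpy, scipy, OpenCV 4.12 (cv2) and the standard library are available. Lean on these libraries where they do the work, as an engineer would, in place of code of your own. Each camera call takes 0.05 s, during which the arm holds its last target. There are 200 camera calls.

## Working session

There is one attempt and no reset: what is moved stays moved. The work goes in short steps, Python scripts to look and compute and a tool call to move; the robot and the scene stay as the last step left them, time stands still between calls to the robot, and variables do not carry over. Pictures are saved under pics/ and viewed, at most 10 in all, crops included, and the job is handed in when it is done.

Besides the shell and the picture viewer there is one more tool, called after "Emit:" by a JSON object that holds its "fn" and its "kwargs". step_arm: Moves the arm, as the interface text tells. Its arguments: {"type":"object","properties":{"commands":{"type":"string"},"jaw":{"type":"number"},"squeeze":{"type":"number"}},"required":["commands"]}

```bash
mkdir -p pics
python3 - <<'E'
from station import env
import cv2
for n in("scene","top"):
    f=env.grab_frame(n); cv2.imwrite(f"pics/{n}0.png",cv2.resize(f[:,:,::-1],(800,600),interpolation=cv2.INTER_CUBIC)); cv2.imwrite(f"raw_{n}.png",f[:,:,::-1])
    print(n,env.camera_info(n))
print(env.read_state())
E
```

```text
scene {'mtx': array([[391.74702158,   0.        , 253.24457186],
       [  0.        , 391.74702158, 192.64813776],
       [  0.        ,   0.        ,   1.        ]]), 'eye': array([0.79911224, 0.37323302, 0.75930845]), 'orientation': array([ 0.24357448,  0.92644401, -0.27706324, -0.07489275])}
top {'mtx': array([[497.73907423,   0.        , 261.34694245],
       [  0.        , 497.73907423, 193.16571915],
       [  0.        ,   0.        ,   1.        ]]), 'eye': array([ 0.51906314, -0.00942413,  1.16246897]), 'orientation': array([-0.70611914,  0.70781439, -0.01672303,  0.01071877])}
{'clock': 0.1, 'qpos': array([-1.12702164e+00,  1.26362545e-01, -4.04613661e-02,  1.40544524e+00,
        1.82070772e-05,  1.57078858e+00]), 'qvel': array([-0.00116965, -0.00126242,  0.00121338, -0.00041475, -0.00026452,
       -0.0012181 ]), 'joint_efforts': array([ 1.12412945e-03, -4.36904204e+01,  3.53607023e+01,  1.36744761e-02,
        1.04243113e-04, -2.57282136e-05]), 'tool_pos': array([ 0.22526913, -0.47383998,  0.24930476]), 'tcp_rot': array([ 9.75482722e-01,  2.20074798e-01, -1.53179960e-04, -7.20362514e-04]), 'contact_force': array([ 0.25427663, -2.09991942, -0.24463397]), 'moment': array([ 0.03309712, -0.04096883,  0.0018638 ]), 'gripper_force': 0.0, 'gripper_width': 0.08487314214830065}
```

View pics/scene0.png

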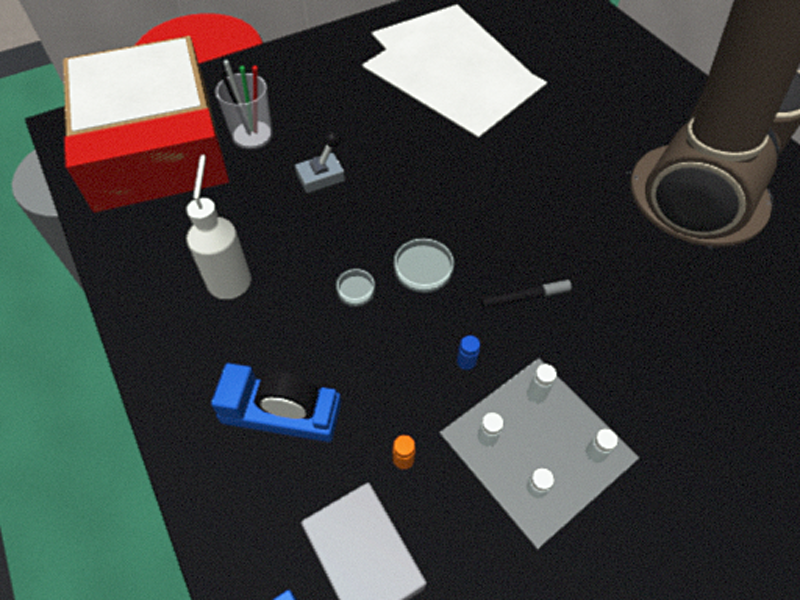

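View pics/top0.png

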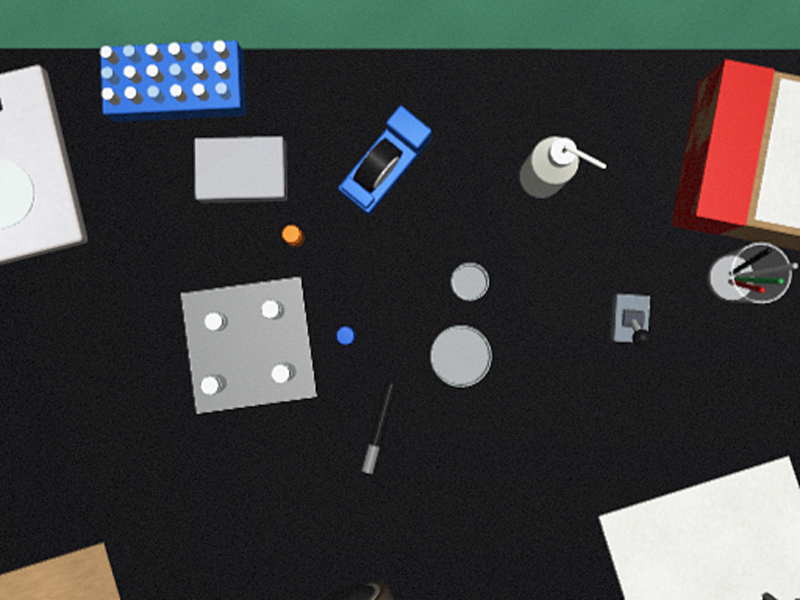

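The overview shows the mat with four white-capped vials at left in the top view (caps ≈ (213,321), (270,310), (209,385), (280,373) in 800×600 pixels). The large dish is at (461,356), the small one at (470,281), and the switch at (632,318) with its ball at (641,338). I'll enlarge these areas next.

Run:
```python
import cv2,numpy as np
t=cv2.imread("raw_top.png"); s=cv2.imread("raw_scene.png")
r=lambda a,w,h:cv2.resize(a,(w,h),interpolation=cv2.INTER_CUBIC)
# top vials x110-210,y170-270 (x6) ; scene vials x275-415,y215-355 
cv2.imwrite("pics/c1.png",r(t[170:270,110:210],600,600))
cv2.imwrite("pics/c2.png",r(s[220:320,300:400],600,600))
cv2.imwrite("pics/c3.png",np.hstack([r(t[180:230,385:425],400,500),r(s[80:130,185:225],400,500)]))
cv2.imwrite("pics/c4.png",np.hstack([r(t[160:260,270:320],300,600),r(s[145:205,205:295],450,300).repeat(2,0)[:600]]))
```

```text
(no output)
```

View pics/c1.png

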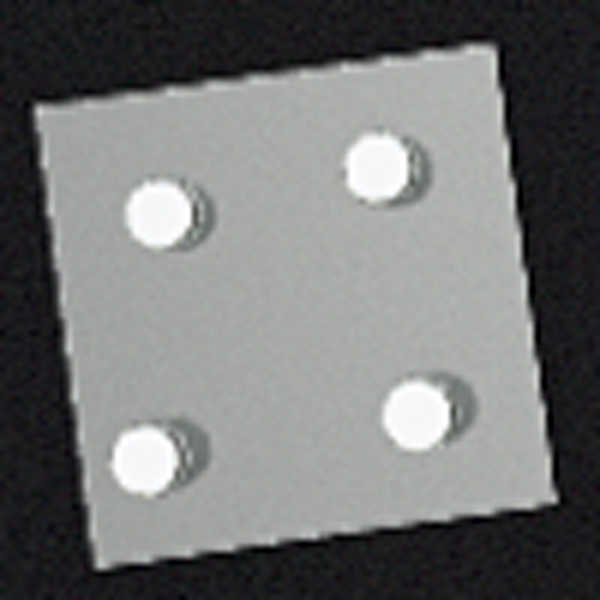

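View pics/c2.png

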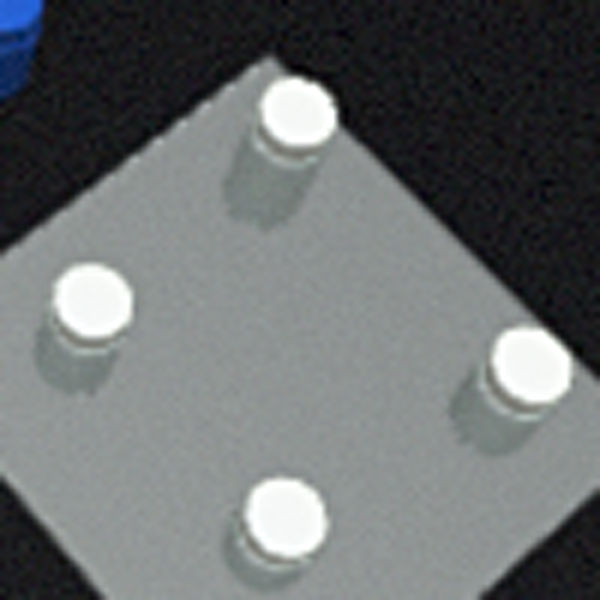

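View pics/c3.png

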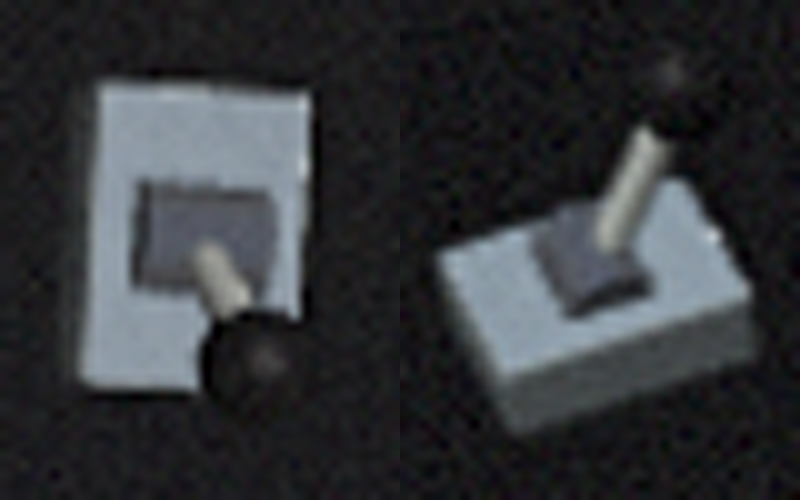

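Top crop cap centres: (159,214), (377,166), (145,459), (417,414). Scene crop: (298,110), (92,300), (532,364), (285,515). In the lever crop, the ball is at (250,365) in the top view and (272,90) in the scene view, and the block's top face corners are (98,82), (312,92) and (82,382).

View pics/c4.png

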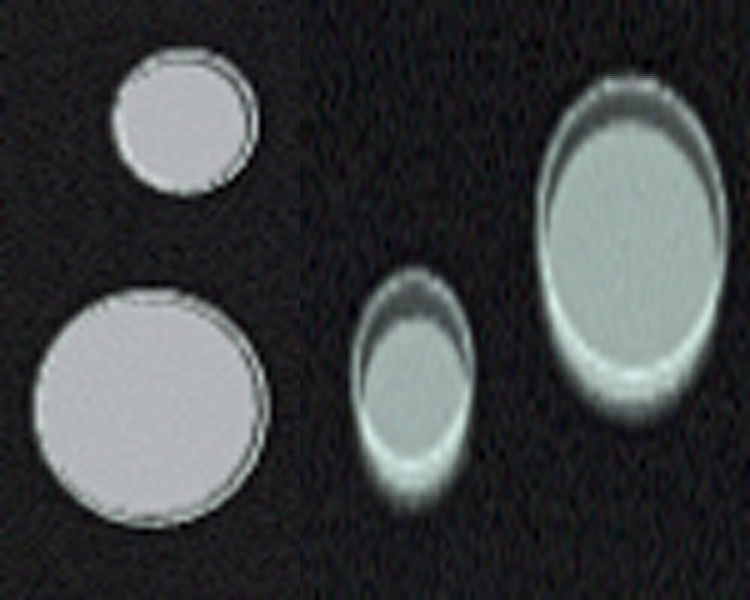

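```bash
cat > h.py <<'E'
import numpy as np
from scipy.spatial.transform import Rotation as R
from station import env
CI={n:env.camera_info(n) for n in("top","scene")}
def ray(n,u,v):
    c=CI[n]; d=R.from_quat(c["orientation"]).as_matrix()@np.linalg.solve(c["mtx"],[u,v,1.]); return c["eye"],d/np.linalg.norm(d)
def plane(n,u,v,z):
    e,d=ray(n,u,v); return e+d*(z-e[2])/d[2]
def tri(a,b):
    (e1,d1),(e2,d2)=ray("top",*a),ray("scene",*b)
    s=np.linalg.lstsq(np.c_[d1,-d2],e2-e1,rcond=None)[0]; p,q=e1+s[0]*d1,e2+s[1]*d2
    return (p+q)/2,np.linalg.norm(p-q)
def proj(n,p):
    c=CI[n]; q=c["mtx"]@(R.from_quat(c["orientation"]).as_matrix().T@(np.array(p)-c["eye"])); return q[:2]/q[2]
E
python3 - <<'E'
from h import *
np.set_printoptions(precision=4,suppress=True)
o=-.5+.5/6
T=dict(A=(159,214),B=(377,166),C=(145,459),D=(417,414)); S=dict(A=(285,515),B=(92,300),C=(532,364),D=(298,110))
for k in T:
    print(k,tri((110+T[k][0]/6+o,170+T[k][1]/6+o),(300+S[k][0]/6+o,220+S[k][1]/6+o)))
print("mat",[plane("top",110+x/6+o,170+y/6+o,.003) for x,y in((36,106),(496,46),(557,502),(97,569))])
o=-.45
print("ball",tri((385+25+o,180+36.5+o),(185+27.2+o,80+9+o)))
print("block",[plane("top",385+x/10+o,180+y/10+o,.025) for x,y in((98,82),(312,92),(82,382))])
f=1.5625
for n,(x,y) in dict(large=(461,356),small=(470,281.5)).items(): print(n,plane("top",x/f-.2,y/f-.2,.018))
for n,(x,y) in dict(marker1=(391,385),marker2=(369,473)).items(): print(n,plane("top",x/f-.2,y/f-.2,.01))
for n,(x,y) in dict(large=(424,262),small=(356,284)).items(): print(n,plane("scene",x/f-.2,y/f-.2,.018))
E
```

```text
A (array([0.5354, 0.2641, 0.0383]), np.float64(0.0020667033238447384))
B (array([0.5525, 0.1801, 0.0524]), np.float64(0.002659042745013398))
C (array([0.4443, 0.2656, 0.0525]), np.float64(0.003088203388261848))
D (array([0.4614, 0.1627, 0.0673]), np.float64(0.0027745146042019277))
mat [array([0.5786, 0.3198, 0.003 ]), array([0.6016, 0.1417, 0.003 ]), array([0.425 , 0.1176, 0.003 ]), array([0.3998, 0.2948, 0.003 ])]
ball (array([ 0.5108, -0.3429,  0.0756]), np.float64(0.0007701118222627914))
block [array([ 0.575 , -0.3242,  0.025 ]), array([ 0.5726, -0.3734,  0.025 ]), array([ 0.5063, -0.3196,  0.025 ])]
large [ 0.4841 -0.0959  0.018 ]
small [ 0.5938 -0.1098  0.018 ]
marker1 [0.4414 0.0071 0.01  ]
marker2 [0.3126 0.0397 0.01  ]
large [ 0.4841 -0.0913  0.018 ]
small [ 0.5926 -0.1057  0.018 ]
```

The vials' triangulated top heights are 38, 52, 52 and 67 mm, so A at (0.535, 0.264) is clearly the shortest. The crop shows the dishes, with the large one centred at about (0.484, −0.094). I'm moving high above the bench with the gripper shut.

Emit:
{"fn": "step_arm", "kwargs": {"commands": "0.01 0.03 0 5; 0.025 0.07 0 10; 0.04 0.11 0 15; 0.06 0.15 0 20; 0.08 0.19 0 25", "jaw": -1}}

```text
clock: 0.6
tool_pos: [0.3055, -0.2825, 0.2497]
tcp_rot: [0.904, 0.427, -0.0, -0.0]
contact_force: [0.9, -0.2, -0.2]
gripper_width: 0.0122
gripper_force: 0.0
```

Emit:
{"fn": "step_arm", "kwargs": {"commands": "0.02 0.04 0 5; 0.04 0.08 0 10; 0.055 0.12 0 15; 0.07 0.16 0 20; 0.085 0.2 0 25"}}

```text
clock: 1.1
tool_pos: [0.3905, -0.0824, 0.2498]
tcp_rot: [0.79, 0.613, -0.0, -0.0]
contact_force: [1.1, -0.2, -0.0]
gripper_width: -0.0
gripper_force: 0.0
```

Emit:
{"fn": "step_arm", "kwargs": {"commands": "0.015 0.04 0 5; 0.03 0.08 0 10; 0.045 0.12 0 15; 0.06 0.16 0 20; 0.075 0.2 0 25"}}

```text
clock: 1.6
tool_pos: [0.4655, 0.1177, 0.2497]
tcp_rot: [0.638, 0.77, -0.0, -0.0]
contact_force: [1.3, -1.0, 0.5]
gripper_width: -0.0
gripper_force: 0.0
```

Emit:
{"fn": "step_arm", "kwargs": {"commands": "0.015 0.04 0 4; 0.03 0.08 0 8; 0.05 0.11 0 12; 0.065 0.14 0 15; 0.07 0.148 0 15"}}

```text
clock: 2.1
tool_pos: [0.5361, 0.2665, 0.2484]
tcp_rot: [0.533, 0.846, -0.001, -0.001]
contact_force: [0.9, -0.4, -0.0]
gripper_width: 0.0001
gripper_force: 0.0
```

Emit:
{"fn": "step_arm", "kwargs": {"commands": "0 0 -0.04 0; 0 0 -0.08 0; 0 0 -0.12 0; 0 0 -0.15 0; 0 0 -0.15 0"}}

```text
clock: 2.6
tool_pos: [0.5323, 0.2618, 0.0952]
tcp_rot: [0.535, 0.845, -0.004, -0.002]
contact_force: [-0.9, -0.2, 0.3]
gripper_width: 0.0001
gripper_force: 0.0
```

Run:
```python
from h import *
import cv2
s=env.grab_frame("scene")
c=s[190:340,280:400,::-1]
cv2.imwrite("pics/p1.png",cv2.resize(c,(480,600),interpolation=cv2.INTER_CUBIC))
p=env.read_state()["tool_pos"];print(p)
for z in(.019,.032): print(z,(proj("scene",p-[0,0,z])-[280,190])*4)
print("cap",(proj("scene",[.5354,.2641,.041])-[280,190])*4)
```

```text
[0.53377101 0.2625855  0.0982389 ]
0.019 [285.65476572 427.8910861 ]
0.032 [279.49090078 437.36130923]
cap [267.20397499 459.48400863]
```

View pics/p1.png

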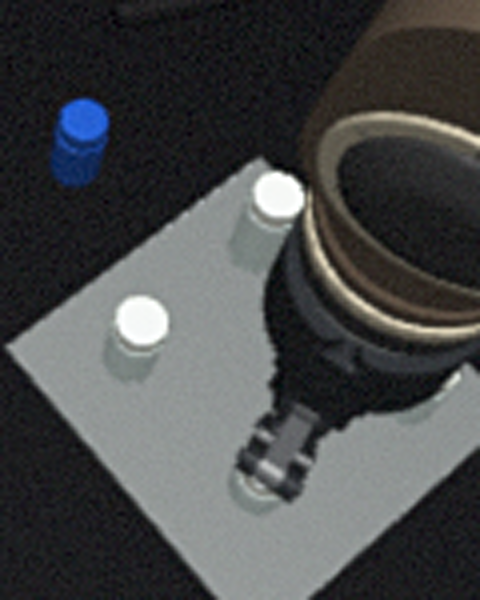

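The picture shows the shut fingers over the short vial, just covering its cap. The near fingertip's edge runs from about (245,468) to (292,497). I'll compare that with what the geometry predicts.

Run:
```python
from h import *
st=env.read_state();p=st["tool_pos"];M=R.from_quat(st["tcp_rot"]).as_matrix();print(p)
for z in(.0,.019,.032):
  for y in (.0145,.022):
    print(z,y,[((proj("scene",p+M@[x,y*s,z])-[280,190])*4).round() for x in(-.011,.011) for s in (1,-1)])
```

```text
[0.53377101 0.2625855  0.0982389 ]
0.0 0.0145 [array([257., 426.]), array([288., 373.]), array([303., 455.]), array([333., 401.])]
0.0 0.022 [array([248., 440.]), array([296., 360.]), array([294., 470.]), array([341., 387.])]
0.019 0.0145 [array([248., 440.]), array([279., 388.]), array([293., 469.]), array([323., 415.])]
0.019 0.022 [array([240., 454.]), array([286., 375.]), array([285., 483.]), array([331., 402.])]
0.032 0.0145 [array([243., 449.]), array([273., 398.]), array([287., 478.]), array([316., 425.])]
0.032 0.022 [array([235., 463.]), array([280., 385.]), array([279., 491.]), array([324., 412.])]
```

Emit:
{"fn": "step_arm", "kwargs": {"commands": "0 0 -0.008 0; 0 0 -0.016 0; 0 0 -0.018 0; 0 0 -0.018 0; 0 0 -0.018 0"}}

```text
clock: 3.15
tool_pos: [0.5357, 0.264, 0.0826]
tcp_rot: [0.534, 0.845, 0.0, 0.0]
contact_force: [0.7, 0.1, -0.4]
gripper_width: -0.0
gripper_force: 0.0
```

Emit:
{"fn": "step_arm", "kwargs": {"commands": "0 0 0 0; 0 0 0 0; 0 0 0 0; 0 0 0 0; 0 0 0 0"}}

```text
clock: 3.65
tool_pos: [0.5354, 0.2639, 0.082]
tcp_rot: [0.534, 0.845, 0.0, 0.0]
contact_force: [1.1, -0.4, -0.3]
gripper_width: -0.0003
gripper_force: 0.0
```

Emit:
{"fn": "step_arm", "kwargs": {"commands": "0 0 0 0; 0 0 0 0; 0 0 0 0; 0 0 0 0; 0 0 0 0"}}

```text
clock: 4.15
tool_pos: [0.5354, 0.2639, 0.082]
tcp_rot: [0.534, 0.845, -0.0, -0.0]
contact_force: [0.4, -0.1, 0.2]
gripper_width: 0.0
gripper_force: 0.0
```

Emit:
{"fn": "step_arm", "kwargs": {"commands": "0 0 0 0; 0 0 0 0; 0 0 0 0; 0 0 0 0; 0 0 0 0"}}

```text
clock: 4.65
tool_pos: [0.5354, 0.2639, 0.082]
tcp_rot: [0.534, 0.845, -0.0, -0.0]
contact_force: [0.3, 1.3, 0.1]
gripper_width: -0.0002
gripper_force: 0.0
```

Emit:
{"fn": "step_arm", "kwargs": {"commands": "0 0 0 0; 0 0 0 0; 0 0 0 0; 0 0 0 0; 0 0 0 0"}}

```text
clock: 5.15
tool_pos: [0.5354, 0.2639, 0.082]
tcp_rot: [0.534, 0.845, -0.0, -0.0]
contact_force: [0.4, -0.2, 0.5]
gripper_width: 0.0001
gripper_force: 0.0
```

Emit:
{"fn": "step_arm", "kwargs": {"commands": "0 0 0 0; 0 0 0 0; 0 0 0 0; 0 0 0 0; 0 0 0 0"}}

```text
clock: 5.65
tool_pos: [0.5354, 0.2639, 0.082]
tcp_rot: [0.534, 0.845, -0.0, -0.0]
contact_force: [-0.4, 0.4, -0.6]
gripper_width: 0.0002
gripper_force: 0.0
```

Emit:
{"fn": "step_arm", "kwargs": {"commands": "0 0 0 0; 0 0 0 0; 0 0 0 0; 0 0 0 0; 0 0 0 0"}}

```text
clock: 6.15
tool_pos: [0.5354, 0.2639, 0.082]
tcp_rot: [0.534, 0.845, -0.0, -0.0]
contact_force: [0.3, 0.5, 0.2]
gripper_width: 0.0
gripper_force: 0.0
```

Emit:
{"fn": "step_arm", "kwargs": {"commands": "0 0 0.03 0; 0 0 0.07 0; 0 0 0.11 0; 0 0 0.15 0; 0 0 0.168 0"}}

```text
clock: 6.65
tool_pos: [0.5363, 0.2643, 0.2544]
tcp_rot: [0.534, 0.845, 0.002, 0.001]
contact_force: [0.3, 0.7, -0.6]
gripper_width: -0.0005
gripper_force: 0.0
```

Emit:
{"fn": "step_arm", "kwargs": {"commands": "-0.005 -0.04 0 0; -0.01 -0.08 0 0; -0.02 -0.12 0 0; -0.03 -0.16 0 0; -0.04 -0.2 0 0"}}

```text
clock: 7.15
tool_pos: [0.4948, 0.0625, 0.2501]
tcp_rot: [0.534, 0.846, 0.0, 0.0]
contact_force: [0.2, 0.9, 0.3]
gripper_width: 0.0003
gripper_force: 0.0
```

Emit:
{"fn": "step_arm", "kwargs": {"commands": "0 -0.04 0 0; -0.005 -0.08 0 0; -0.008 -0.12 0 0; -0.011 -0.15 0 0; -0.011 -0.158 0 0"}}

```text
clock: 7.65
tool_pos: [0.4839, -0.0966, 0.2501]
tcp_rot: [0.536, 0.844, -0.0, 0.0]
contact_force: [-0.7, 0.1, 0.2]
gripper_width: 0.0
gripper_force: 0.0
```

Emit:
{"fn": "step_arm", "kwargs": {"commands": "0 0 -0.04 0; 0 0 -0.08 0; 0 0 -0.12 0; 0 0 -0.15 0; 0 0 -0.165 0"}}

```text
clock: 8.15
tool_pos: [0.4828, -0.093, 0.082]
tcp_rot: [0.534, 0.846, -0.001, -0.002]
contact_force: [-0.5, 1.1, 0.3]
gripper_width: -0.0003
gripper_force: 0.0
```

Emit:
{"fn": "step_arm", "kwargs": {"commands": "0 0 -0.01 0; 0 0 -0.02 0; 0 0 -0.026 0; 0 0 -0.026 0; 0 0 -0.026 0"}}

```text
clock: 8.65
tool_pos: [0.4849, -0.0941, 0.0596]
tcp_rot: [0.534, 0.845, 0.0, 0.0]
contact_force: [1.1, 0.7, -0.3]
gripper_width: 0.0001
gripper_force: 0.0
```

Emit:
{"fn": "step_arm", "kwargs": {"commands": "0 0 0 0; 0 0 0 0; 0 0 0 0; 0 0 0 0; 0 0 0 0"}}

```text
clock: 9.15
tool_pos: [0.4844, -0.0942, 0.0591]
tcp_rot: [0.534, 0.845, 0.0, 0.0]
contact_force: [-0.1, -0.4, -0.2]
gripper_width: 0.0
gripper_force: 0.0
```

Emit:
{"fn": "step_arm", "kwargs": {"commands": "0 0 0 0; 0 0 0 0; 0 0 0 0; 0 0 0 0; 0 0 0 0"}}

```text
clock: 9.65
tool_pos: [0.4844, -0.0941, 0.059]
tcp_rot: [0.534, 0.845, -0.0, -0.0]
contact_force: [-0.1, 1.0, -0.3]
gripper_width: 0.0003
gripper_force: 0.0
```

Emit:
{"fn": "step_arm", "kwargs": {"commands": "0 0 0 0; 0 0 0 0; 0 0 0 0; 0 0 0 0; 0 0 0 0"}}

```text
clock: 10.15
tool_pos: [0.4844, -0.0941, 0.059]
tcp_rot: [0.534, 0.845, 0.0, 0.0]
contact_force: [-0.5, 0.5, -0.3]
gripper_width: 0.0001
gripper_force: 0.0
```

Emit:
{"fn": "step_arm", "kwargs": {"commands": "0 0 0 0; 0 0 0 0; 0 0 0 0; 0 0 0 0; 0 0 0 0"}}

```text
clock: 10.65
tool_pos: [0.4844, -0.0941, 0.059]
tcp_rot: [0.534, 0.845, -0.0, -0.0]
contact_force: [0.5, -0.1, 0.1]
gripper_width: 0.0002
gripper_force: 0.0
```

Emit:
{"fn": "step_arm", "kwargs": {"commands": "0 0 0 0; 0 0 0 0; 0 0 0 0; 0 0 0 0; 0 0 0 0"}}

```text
clock: 11.15
tool_pos: [0.4844, -0.0941, 0.059]
tcp_rot: [0.534, 0.845, -0.0, -0.0]
contact_force: [0.1, 0.2, 0.3]
gripper_width: 0.0003
gripper_force: 0.0
```

Emit:
{"fn": "step_arm", "kwargs": {"commands": "0 0 0.03 0; 0 0 0.07 0; 0 0 0.11 0; 0 0 0.15 0; 0 0 0.19 0"}}

```text
clock: 11.65
tool_pos: [0.4841, -0.0941, 0.2507]
tcp_rot: [0.534, 0.845, 0.0, 0.0]
contact_force: [0.2, -0.6, 1.1]
gripper_width: -0.0003
gripper_force: 0.0
```

Emit:
{"fn": "step_arm", "kwargs": {"commands": "-0.007 -0.03 0 7; -0.014 -0.06 0 14; -0.021 -0.1 0 21; -0.028 -0.14 0 28; -0.037 -0.18 0 35"}}

```text
clock: 12.15
tool_pos: [0.4471, -0.2755, 0.2491]
tcp_rot: [0.253, 0.968, -0.0, 0.0]
contact_force: [0.6, 0.0, -0.1]
gripper_width: -0.0
gripper_force: 0.0
```

Emit:
{"fn": "step_arm", "kwargs": {"commands": "0 -0.03 0 7; 0 -0.05 0 14; 0 -0.065 0 21; 0 -0.065 0 26; 0 -0.065 0 26"}}

```text
clock: 12.65
tool_pos: [0.4472, -0.3396, 0.2487]
tcp_rot: [0.032, 1.0, 0.0, -0.0]
contact_force: [-0.2, 0.1, -0.2]
gripper_width: -0.0
gripper_force: 0.0
```

Emit:
{"fn": "step_arm", "kwargs": {"commands": "0 0 -0.04 0; 0 0 -0.08 0; 0 0 -0.12 0; 0 0 -0.15 0; 0 0 -0.165 0"}}

```text
clock: 13.15
tool_pos: [0.446, -0.3376, 0.0809]
tcp_rot: [0.032, 0.999, 0.001, -0.002]
contact_force: [-0.6, 0.5, 0.2]
gripper_width: -0.0
gripper_force: 0.0
```

Run:
```python
from h import *
import cv2
s=env.grab_frame("scene")
cv2.imwrite("pics/p2.png",cv2.resize(s[60:160,160:300,::-1],(700,500),interpolation=cv2.INTER_CUBIC))
st=env.read_state();print(st["tool_pos"],st["tcp_rot"],st["contact_force"])
```

```text
[ 0.44553111 -0.33719822  0.07945683] [ 0.03201671  0.99948248  0.00180962 -0.00253659] [-0.66697262  0.36563874 -1.97164998]
```

View pics/p2.png

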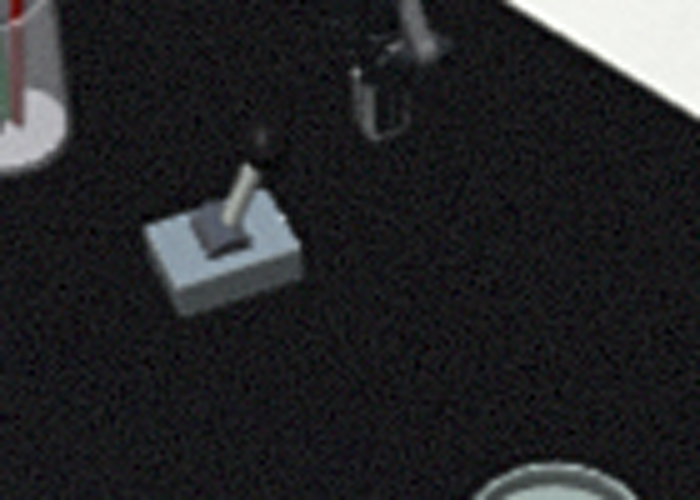

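The shut fingertips are at about (385,120), in front of the ball at (263,140) and in line with it. Next I lower slightly and push slowly towards +x.

Emit:
{"fn": "step_arm", "kwargs": {"commands": "0 0 -0.01 0; 0 0 -0.013 0; 0.01 0 -0.013 0; 0.02 -0.001 -0.013 0; 0.03 -0.002 -0.013 0"}}

```text
clock: 13.7
tool_pos: [0.4791, -0.3416, 0.072]
tcp_rot: [0.031, 1.0, -0.001, 0.001]
contact_force: [-0.2, 0.1, 0.5]
gripper_width: 0.0002
gripper_force: 0.0
```

Emit:
{"fn": "step_arm", "kwargs": {"commands": "0.01 0 0 0; 0.02 -0.001 0 0; 0.03 -0.002 0 0; 0.04 -0.002 0 0; 0.05 -0.003 0 0"}}

```text
clock: 14.2
tool_pos: [0.5283, -0.3441, 0.0709]
tcp_rot: [0.031, 1.0, 0.0, 0.0]
contact_force: [-0.9, 0.1, 1.9]
gripper_width: 0.0002
gripper_force: 0.6
```

Emit:
{"fn": "step_arm", "kwargs": {"commands": "0.005 0 0 0; 0.01 0 0 0; 0.013 -0.001 0 0; 0.016 -0.001 0 0; 0.016 -0.001 0 0"}}

```text
clock: 14.7
tool_pos: [0.5412, -0.3448, 0.0704]
tcp_rot: [0.031, 1.0, 0.0, -0.002]
contact_force: [-8.2, 0.3, 1.0]
gripper_width: -0.0001
gripper_force: 4.1
```

Emit:
{"fn": "step_arm", "kwargs": {"commands": "0.002 0 0 0; 0.004 0 0 0; 0.004 0 0 0; 0.004 0 0 0; 0.004 0 0 0"}}

```text
clock: 15.2
tool_pos: [0.5418, -0.3447, 0.0701]
tcp_rot: [0.032, 0.999, 0.0, -0.005]
contact_force: [-18.3, 0.9, 7.1]
gripper_width: -0.0003
gripper_force: 9.8
```

The arm is stalled at 18 N, so the lever is at its end stop. I'm drawing clear.

Emit:
{"fn": "step_arm", "kwargs": {"commands": "-0.01 0 0 0; -0.03 0 0 0; -0.06 0 0 0; -0.09 0 0 0; -0.11 0 0 0"}}

```text
clock: 15.7
tool_pos: [0.4361, -0.3451, 0.0713]
tcp_rot: [0.031, 1.0, -0.0, 0.001]
contact_force: [0.1, -0.7, 0.9]
gripper_width: -0.0002
gripper_force: 0.0
```

Emit:
{"fn": "step_arm", "kwargs": {"commands": "-0.01 0 0.04 0; -0.02 0 0.08 0; -0.03 0 0.12 0; -0.04 0 0.15 0; -0.04 0 0.15 0"}}

```text
clock: 16.2
tool_pos: [0.3984, -0.3466, 0.2265]
tcp_rot: [0.032, 0.999, -0.003, 0.004]
contact_force: [0.3, -0.2, 0.8]
gripper_width: 0.0002
gripper_force: 0.0
```

Emit:
{"fn": "step_arm", "kwargs": {"commands": "0 0 0 0; 0 0 0 0; 0 0 0 0"}}

```text
clock: 16.5
tool_pos: [0.3972, -0.3447, 0.2195]
tcp_rot: [0.031, 1.0, 0.001, -0.001]
contact_force: [0.1, -0.3, 0.1]
gripper_width: 0.0001
gripper_force: 0.0
```

Run:
```python
from h import *
import cv2
s=env.grab_frame("scene"); t=env.grab_frame("top")
r=lambda a,w,h:cv2.resize(a,(w,h),interpolation=cv2.INTER_CUBIC)
cv2.imwrite("pics/p3.png",np.hstack([r(s[80:130,185:225,::-1],320,400),r(t[:,:,::-1],480,400)]))
st=env.read_state();print(st["tool_pos"],st["contact_force"],st["qvel"])
print("expected ball: end",((proj("scene",[.5685,-.348,.075])-[185,80])*8).round())
for n,f in(("top",t),): 
    d=cv2.absdiff(f[:,:,::-1],cv2.imread("raw_top.png")).max(2); print(cv2.connectedComponentsWithStats((cv2.medianBlur(d,3)>40).astype('uint8'))[2])
```

```text
[ 0.39729226 -0.34477439  0.21971286] [-0.18282283  0.27572009  0.45934282] [-0.00139272 -0.00345765  0.00442992  0.00077768  0.00081002  0.00107774]
expected ball: end [ 42. 122.]
[[     0      0    512    384 192933]
 [   406    188     10     11     78]
 [   408    200      1      1      1]
 [   404    205     11     15    112]
 [   456    267     56    117   3082]
 [   461    268      4      3      6]
 [   459    270      1      2      2]
 [   470    271     24     26    231]
 [   417    274     17     13    107]
 [   450    279      3      4      7]
 [   446    286      3      4      7]
 [   450    292      2      6     10]
 [   455    304      1      1      1]
 [   237    374      6     10     29]
 [   245    383      2      1      2]]
```

View pics/p3.png

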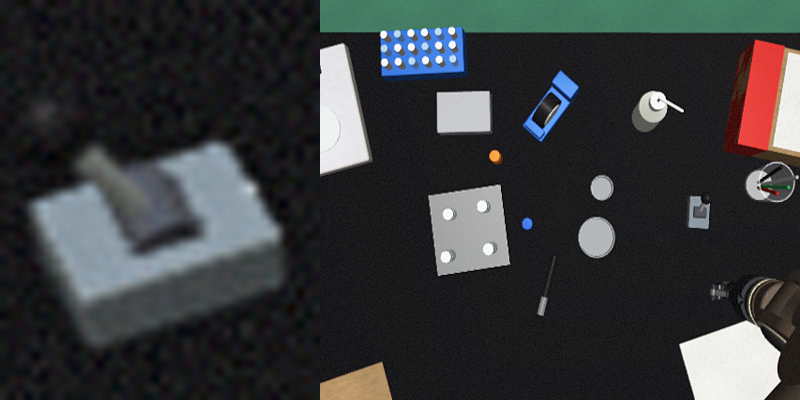

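The lever now leans to the far side. The ball is at about (47,115), against (42,122) expected at the end stop. In the top view only the arm and the lever have changed since the start.

```bash
python3 -c "
from station import env
print(env.close_job())"
```

```text
the job is handed in; nothing more can be done
None
```

The job is handed in: I pointed about 2 cm over the shortest vial's cap and then over the large dish's middle (over 2 s each), then pushed the lamp lever to its end stop and drew clear, with no loose item moved in the before/after top pictures.

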